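# Carry the swinging slide baskets to the dryer and hang them still in its wells

## Task

Lift the twin slide-basket carrier by its yellow grip straight up out of its stand, carry it to the slide dryer, stop it just above the two wells and calm its swing until it has hung level and quite still there for three seconds. Then lower it gently until the black bumpers are about 25 mm below the wells' rims, a basket in each well touching nothing, and finish while still holding it there, hanging level and still for a few seconds. Touch nothing of it but the handle, never let the carrier tip steeply, bump the dryer or touch the bench, and leave everything else where it stands.

Things in the scene. Friction and masses are not known exactly. Their poses are not given: they have to be found in the camera images.
- handle: Loose carrying handle, 0.15 kg, the only part to grip. Origin: centre of its round steel swing bar (14 mm thick, 156 mm long, along x). z up through stem (14 mm square) and yellow grip. Black end blocks (22 x 24 x 24 mm) on the bar at x = -85 and +85 mm. Parked upright in the stand, origin 120 mm above the bench. Handle and carrier together: 0.8 kg.
- grip (a point): Centre of the yellow grip block, 34 x 34 x 40 mm (z), 70 mm above the handle's origin; the block's underside is 20 mm lower. Gripped from above across x or across y; the fingertips then stay clear of stand and carrier.
- carrier: Load hung on the handle's bar: beam along y with two blue slide baskets. Origin on the bar's axis (= handle's origin), x along the bar, z up when level. Swings freely about x; tilt = rotation about x, level at rest. For bar acceleration a along y: tilt'' = -(9.81 tilt + a)/L, L = 0.46 m nominal, period 1.36 s (+-7 % with the keel). Hardly any damping: a swing needs over 30 s to fall to a third.
- bumper_left (a point): Axis of the black round bumper (14 mm thick, 60 mm long along x) beyond the carrier's +y basket, 160 mm from the carrier's origin along +y and 50 mm below it. Bumper undersides (57 mm below the origin) are the lowest points of the ends; the carrier is 334 mm long overall.
- bumper_right (a point): The same for the -y end (160 mm along -y, 50 mm below the carrier's origin). The two bumpers show the tilt. Baskets: centres at y = -120 and +120 mm, 80 (x) x 46 (y) mm, from 36 mm below to 19 mm above the carrier's origin; slides reach 32 mm above.
- keel_foot (a point): Underside of the brass keel weight (40 mm diameter) fixed under the carrier's middle, 65 mm below its origin. Nominal 0.15 kg, varies by -30 to +40 %; carrier with keel 0.65 kg, centre of mass about 27 mm below the axis.
- stand: Fixed parking stand, grey base, origin at base centre on the bench. White posts at x = -85 and +85 mm carry red cheeks forming U-notches, 27 mm wide (y), floors 108 mm and cheek tops 153 mm above the bench. Lift the handle straight up; carry it away only once its origin is 230 mm or more above the bench, so that the swinging ends pass over the cheeks.
- notch (a point): Midway between the two notches at the height of the cheek tops, 153 mm above the bench.
- fence_top (a point): Top edge of the stand's red fence plate (80 mm along x, 6 mm thick), 69 mm above the bench, 152 mm along the stand's +y. It bears on the +y bumper and holds the parked carrier tilted at -0.22 rad (+y end low); lifted about 40 mm, the carrier comes off it suddenly and swings. Keep lifting without a pause: the low end swings back.
- dryer: Fixed white slide dryer, 132 mm along x, 400 mm along y, origin under its centre on the bench. Two open wells side by side along y; between them an open gap 142 mm wide over an 8 mm base plate, where the keel hangs. The handle's bar must lie along the dryer's x, either way round.
- well_left (a point): Centre of the mouth of the +y well, at rim height, 75 mm above the bench. Well inside: 120 mm (x) by 110 mm (y), floor 15 mm above the bench, walls 6 mm.
- well_right (a point): Centre of the mouth of the -y well, same size; the well centres are at y = +132 and -132 mm of the dryer.
- dryer_mouth (a point): Point midway between the wells at rim height, 75 mm above the bench; axes as the dryer's. Lowered, the handle's origin is straight above it by 32 mm (bumper undersides 25 mm below the rims), with about 20 mm of room round baskets and bumpers. Above 57 mm the level carrier is clear of the wells.
- oil_bottle: Bystander, leave alone: amber dropper bottle with black cap, 36 mm diameter, 75 mm tall, origin at the centre of its underside.
- beaker: Bystander, leave alone: glass cup, 70 mm wide, 85 mm tall, origin at the centre of its underside.
- stain_jar: Bystander, leave alone: glass jar with blue cap, 60 mm diameter, 70 mm tall, origin at the centre of its underside.

How it is judged:
By the outcome, as a careful person would: the job done as asked, in the order asked, and still so for the second after the job is handed in, while the arm keeps its last pose, push and grip.
It also fails if it takes over 58 s, if anything falls off the work surface, if the arm or the gripper's body presses on something with over 40 N, if the wrist force passes 120 N, or if a joint passes its speed limit or range.

## Robot

A 6-joint arm with a two-finger parallel gripper is mounted at the origin on the work surface. World frame = base frame: x ahead of the robot, y to its left, z up, the work surface at z = 0. Lengths are in m, angles in rad, forces in N, time in s.
With the tool pointing down it reaches from about 0.35 to 0.975 m from the base axis. Payload 4.9 kg.
Tool frame: the origin (TCP) lies at the very end of the fingers, on their centre line; the grasp point (between the pads) lies ctrl.hold_point_z behind it (ctrl.hold_point_z is the distance from the TCP to the grasp point, in m); z points along the fingers, y is the line along which they close (so a half turn about z gives the same grasp; the last joint's range is limited). The gripper opens to 85 mm and grips with 20 to 120 N. Pads are 22 mm wide; open, the fingers measure 114 mm over their backs; the gripper's body (76 mm by 85 mm) begins 54 mm behind the grasp point. The pads swing forward as they close: fully open they stand 13 mm farther back than shut.
Start: joints at [-0.119, 0.053, 1.613, -0, 1.476, -0.119], TCP at [0.625, 0, 0.231] pointing down, gripper open.
Joint ranges: [-3.01, 3.01], [-1.01, 2.22], [0.06, 2.58], [-1.02, 4.17], [0.09, 2.62], [-3.14, 3.14]. Speed limits (rad/s): [2.57, 2.57, 3.14, 3.14, 3.14, 3.14].

## Interface

Orientations are given as a rotation vector (axis times angle).
In Python, from station import ctrl gives the robot as it stands. The module is installed in compiled form; this text tells all that it offers.
- The arm moves only by the tool jog_arm, never from a script. Its argument "deltas" is a list of rows, each a list of 3 entries, a list of its own where there are three numbers: the closure, from -1 (fully open) to 1 (shut), then the shift along the world's x, y, z scaled (see below), then the turn, a rotation vector about the world's x, y, z scaled (see below). A call has 1 to 12 rows; each row is the pose to reach, as a shift and turn from the pose commanded when the call began, turning the shorter way round; what a row does not reach only later rows make up. The controller multiplies each number of a shift by 0.4 m and each number of a turn by 180 degrees. A row lasts 1/12 s, in which the tool goes at most 41.7 mm and 7.16 degrees, less where a joint would pass 70% of its speed; a pose out of reach is approached as far as the arm can. A call with a number of a shift or a turn outside -1 to 1 is refused whole. A call with a gripper value outside its range is refused whole. The fingers move at their own pace and stop on an object; "squeeze" is the grip in N (left out, the last holds). Time passes only in rows, so rows that repeat a pose let the fingers close. It gives the time, the measured TCP pose, the force, the opening and the grip force at its end, in the units of the state.
- ctrl.get_obs(): the state, without advancing time (a new reading comes with each control period).
- ctrl.get_image(name): name is "scene" or "side" or "wrist"; returns the picture (420x560x3 uint8, red, green, blue); there is no depth.
- ctrl.get_calibration(name): a dict with "K" (3x3 intrinsics, pixels), "extrinsics" (4x4, takes a point from world to camera coordinates). Camera axes: x right, y down, z forward; pixel columns grow to the right and rows downward; lengths in m; the calibration is good to about 2 mm. A picture is of the moment at which its call begins: read the wrist's pose just before it. get_calibration takes no time and is no camera call; for the wrist camera it gives the pose at the moment of the call.
- ctrl.finish_job(): hands the job in; it is judged then, once.
The state is a dict: "t": time; "q": joint angles; "dq": joint speeds; "effort": joint torques, N m; "tool_pos": TCP position; "tool_rot": TCP orientation; "contact_force": force on the tool from outside, world axes, zero at the start; "wrist_torque": the same for the moment, N m; "opening": finger opening in m; "grip_force": force on a finger pad.
Only numpy, scipy, OpenCV 4.12 (cv2) and the standard library are available. Lean on these libraries where they do the work, as an engineer would, in place of code of your own. Each camera call takes 0.05 s, during which the arm holds its last target. There are 200 camera calls.

## Working session

There is one attempt and no reset: what is moved stays moved. The work goes in short steps, Python scripts to look and compute and a tool call to move; the robot and the scene stay as the last step left them, time stands still between calls to the robot, and variables do not carry over. Pictures are saved under pics/ and viewed, at most 10 in all, crops included, and the job is handed in when it is done.

Besides the shell and the picture viewer there is one more tool, called as a command line: name --argument value ..., lists and objects as JSON in quotes. jog_arm: Moves the arm, as the interface text tells. Its arguments: {"type":"object","properties":{"deltas":{"type":"array","items":{"type":"array"}},"squeeze":{"type":"number"}},"required":["deltas"]}

```bash
mkdir -p pics; cat > h.py <<'E'
import numpy as np, cv2
from station import ctrl
def snap(n,f):
    c=ctrl.get_calibration(n); im=ctrl.get_image(n); cv2.imwrite(f'pics/{f}.png',cv2.cvtColor(im,cv2.COLOR_RGB2BGR)); return im,c
def proj(c,P):
    E=np.array(c['extrinsics']);K=np.array(c['K']);p=(E[:3,:3]@np.atleast_2d(P).T).T+E[:3,3];p=(K@p.T).T;return p[:,:2]/p[:,2:]
def onplane(c,uv,z):
    E=np.array(c['extrinsics']);K=np.array(c['K']);R=E[:3,:3];o=-R.T@E[:3,3];d=R.T@np.linalg.solve(K,[uv[0],uv[1],1]);return o+d*(z-o[2])/d[2]
def tri(obs):
    A=[]
    for c,(u,v) in obs:
        P=np.array(c['K'])@np.array(c['extrinsics'])[:3];A+= [u*P[2]-P[0],v*P[2]-P[1]]
    A=np.array(A);return np.linalg.lstsq(A[:,:3],-A[:,3],rcond=None)[0]
E
python3 - <<'E'
from h import *
o=ctrl.get_obs();print(o['t'],o['tool_pos'],o['tool_rot'],o['opening'],ctrl.hold_point_z)
ims=[]
for n in ['scene','side','wrist']:
    im,c=snap(n,n+'0');ims.append(im)
    E=np.array(c['extrinsics']);print(n,np.round(-E[:3,:3].T@E[:3,3],3),np.round(E[2,:3],2),c['K'][0][0])
E
```

```text
0.0 [6.24376691e-01 7.93011419e-05 2.30062705e-01] [-2.22030291e+00 -2.22028372e+00  1.97033680e-03] 0.08541378236847792 0.0187
scene [1.161 0.092 1.108] [-0.51 -0.06 -0.86] 478.52044396341864
side [ 0.353 -1.096  1.096] [ 0.16  0.74 -0.66] 487.10822689555437
wrist [0.625 0.069 0.373] [-0.   -0.27 -0.96] 363.37911835033884
```

View pics/scene0.png

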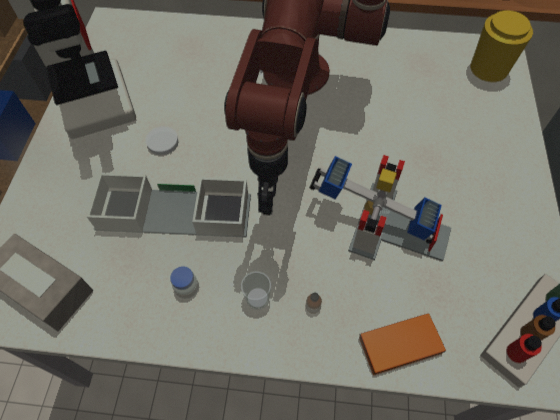

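View pics/side0.png

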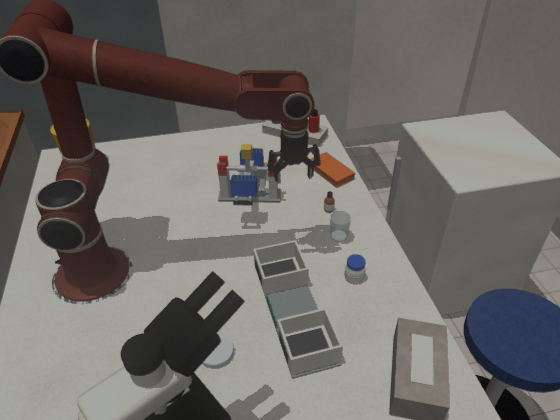

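```bash
python3 - <<'E'
import cv2
a=cv2.imread('pics/scene0.png');b=cv2.imread('pics/side0.png')
def cr(im,x,y,w,h,s,f): cv2.imwrite('pics/'+f,cv2.resize(im[y:y+h,x:x+w],None,fx=s,fy=s,interpolation=cv2.INTER_CUBIC))
cr(a,300,145,160,120,5,'c1.png')
cr(a,85,160,180,90,4.4444,'c2.png')
import numpy as np
l=cv2.resize(b[135:210,205:290],None,fx=4.7,fy=4.7,interpolation=cv2.INTER_CUBIC)
r=cv2.resize(b[235:375,245:345],None,fx=4,fy=4,interpolation=cv2.INTER_CUBIC)
C=np.zeros((560,800,3),np.uint8);C[:l.shape[0],:l.shape[1]]=l[:,:400];C[:560,400:]=r;cv2.imwrite('pics/c3.png',C)
E
```

```text
(no output)
```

View pics/c1.png

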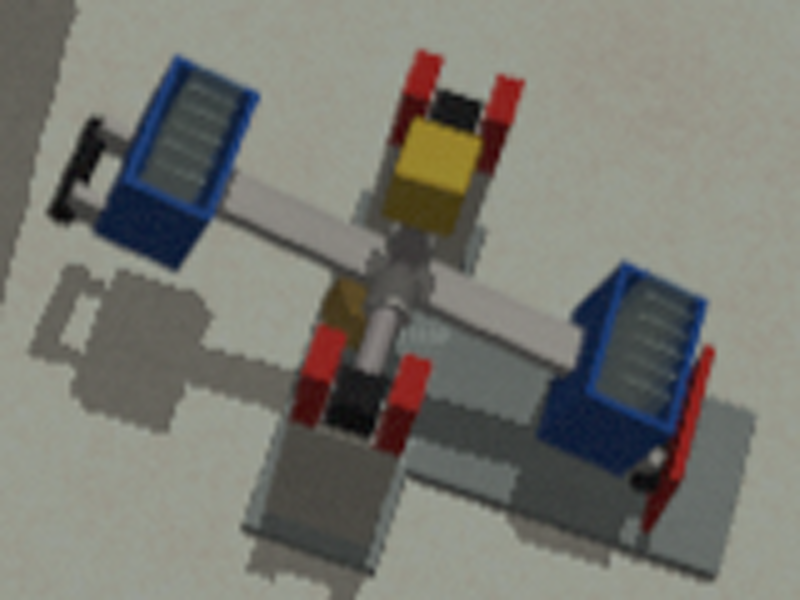

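View pics/c2.png

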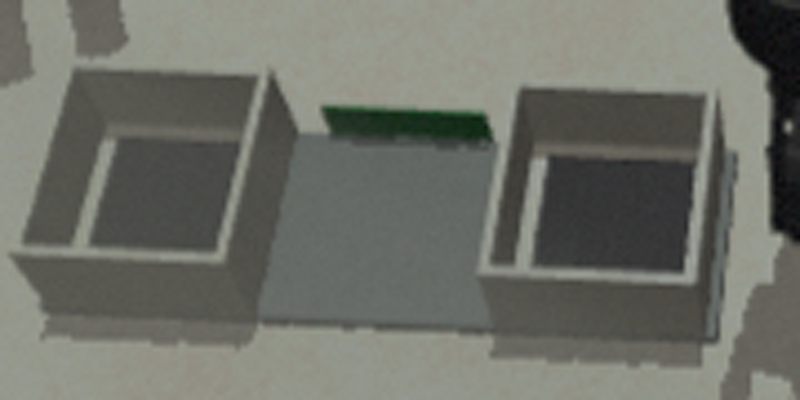

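View pics/c3.png

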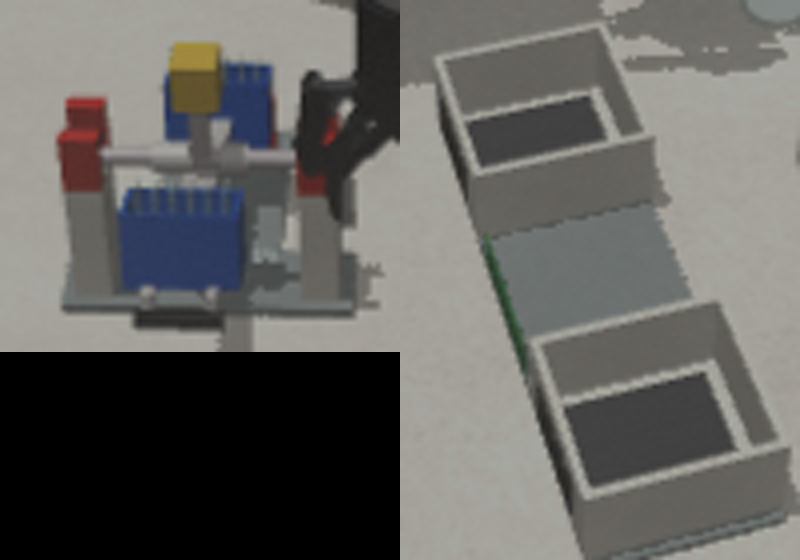

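```bash
python3 - <<'E'
from h import *
from scipy.optimize import least_squares
A=ctrl.get_calibration('scene');B=ctrl.get_calibration('side')
u=lambda L,s,o:np.array(L,float)/s+o-0.5+0.5/s
def fit(items,x0):
    def T(p,P):
        c,s=np.cos(p[2]),np.sin(p[2]);P=np.array(P,float);return np.c_[p[0]+c*P[:,0]-s*P[:,1],p[1]+s*P[:,0]+c*P[:,1],P[:,2]]
    f=lambda p:np.concatenate([(proj(c,T(p,P))-uv).ravel() for c,P,uv in items])
    r=least_squares(f,x0);print(np.round(r.x,4),'rms',np.sqrt(np.mean(r.fun**2)));print(np.round(r.fun,1));return r.x
z=.075
# scene: left well (-y): corners far-left(-x,-y),far-right(-x,+y),near-right,near-left
W=lambda s:[[-.066,s*.132-.061,z],[-.066,s*.132+.061,z],[.066,s*.132+.061,z],[.066,s*.132-.061,z]]
d1=u([[75,67],[270,72],[222,260],[12,255],[518,87],[718,92],[697,282],[480,275]],4.4444,[85,160])
# side: top well(+y) far-left(-x,+y), far right(+x,+y), near right(+x,-y), near left(-x,-y)
S=lambda s:[W(s)[i] for i in (1,2,3,0)]
d2=u(np.array([[437,57],[602,25],[655,137],[475,177],[530,340],[718,300],[790,447],[588,495]])-[400,0],4,[245,235])
fit([(A,W(-1)+W(1),d1)],[.7,-.3,0]);fit([(B,S(1)+S(-1),d2)],[.7,-.3,0])
fit([(A,W(-1)+W(1),d1),(B,S(1)+S(-1),d2)],[.7,-.3,0])
print('stand')
n=u([[465.5,82],[370,364]],5,[300,145]);g=u([[412,120],[482,135],[467,187],[397,170]],5,[300,145])
G=[[-.017,-.017,.21],[-.017,.017,.21],[.017,.017,.21],[.017,-.017,.21]]
g2=u([[170,57],[220,57],[218,112],[170,112]],4.7,[205,135])
G2=[[-.017,-.017,.21],[.017,-.017,.21],[.017,-.017,.17],[-.017,-.017,.17]]
fit([(A,[[-.085,0,.153],[.085,0,.153]],n)],[.6,.2,-.2])
fit([(A,G,g)],[.6,.2,-.2])
fit([(A,[[-.085,0,.153],[.085,0,.153]],n),(A,G,g),(B,G2,g2)],[.6,.2,-.2])
E
```

```text
[ 0.5597 -0.2699  0.0568] rms 0.944061121309426
[-1.4 -1.4  0.8 -0.5  0.9  1.3 -0.6  0.2 -1.  -1.5  0.7 -0.6  0.5  1.3
 -0.1  0.6]
[ 0.5572 -0.2761  0.0555] rms 0.910302703126047
[-0.9 -0.1  0.7 -1.   0.2  0.  -0.3  0.1 -0.4 -0.1  1.5 -1.9  0.5  0.2
 -1.2  1.8]
[ 0.5584 -0.2723  0.0554] rms 1.206392945309515
[-2.1 -2.   0.1 -1.   0.1  0.7 -1.3 -0.5 -1.8 -2.  -0.1 -1.  -0.5  0.8
 -1.   0.1 -0.8 -1.   0.7 -1.9  0.2 -1.  -0.1 -1.  -0.3 -1.4  1.5 -3.1
  0.5 -1.2 -1.1  0.3]
stand
[ 0.5228  0.2579 -0.263 ] rms 0.07233957002703692
[-0.   0.1  0.  -0.1]
[ 0.5244  0.2569 -0.2053] rms 0.6663887230036742
[-0.3 -1.2  0.4 -0.4  0.4  1.  -0.5  0.5]
[ 0.5246  0.2575 -0.2535] rms 0.7658160361080638
[-0.5  0.6  0.2  0.7  0.4 -1.3  0.9  0.1  0.2  1.3 -0.5  0.3 -0.8  1.4
 -1.   1.5  0.  -0.1  0.1 -0.2]
```

jog_arm --deltas '[[-1, [0, 0.03, 0.06], [0, 0, -0.01]], [-1, [-0.05, 0.1, 0.125], [0, 0, -0.03]], [-1, [-0.09, 0.2, 0.125], [0, 0, -0.05]], [-1, [-0.13, 0.3, 0.125], [0, 0, -0.083]], [-1, [-0.16, 0.4, 0.125], [0, 0, -0.083]], [-1, [-0.2, 0.5, 0.125], [0, 0, -0.083]], [-1, [-0.23, 0.58, 0.125], [0, 0, -0.083]], [-1, [-0.25, 0.63, 0.125], [0, 0, -0.083]], [-1, [-0.251, 0.6435, 0.125], [0, 0, -0.083]], [-1, [-0.251, 0.6435, 0.125], [0, 0, -0.083]]]' --squeeze 60

```text
t: 0.98
tool_pos: [0.5239, 0.2587, 0.2809]
tool_rot: [-2.489, -1.917, 0.001]
contact_force: [-0.0, -0.6, -0.3]
opening: 0.0857
grip_force: 0.0
```

```bash
python3 - <<'E'
from h import *
o=ctrl.get_obs();print(o['t'],o['tool_pos'],o['tool_rot'],o['dq'].round(3) if hasattr(o['dq'],'round') else o['dq'])
im,c=snap('wrist','w1');b=cv2.imread('pics/w1.png')
P=[[.5246,.2575,.21],[*o['tool_pos'][:2],.21]]
print(proj(c,P))
cv2.imwrite('pics/w1b.png',cv2.resize(b,(800,600),interpolation=cv2.INTER_CUBIC))
E
```

```text
0.9833 [0.5239469  0.2586542  0.28093861] [-2.48878243e+00 -1.91715657e+00  7.65956196e-04] [-0.046  0.001  0.    -0.015  0.003 -0.014]
[[281.0466534  221.57012621]
 [279.55086093 220.11038587]]
```

View pics/w1b.png

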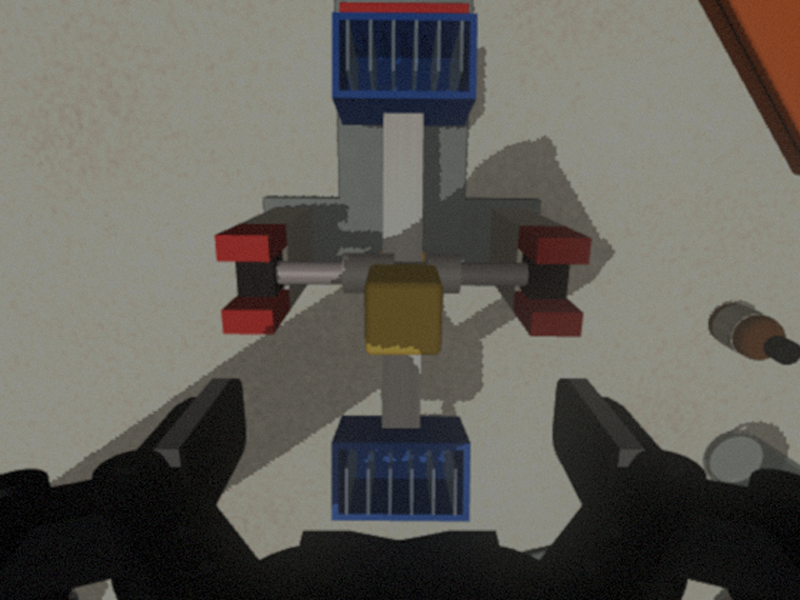

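jog_arm --deltas '[[-1, [0.0035, 0, -0.05], [0, 0, 0]], [-1, [0.0035, 0, -0.12], [0, 0, 0]], [-1, [0.0035, 0, -0.19], [0, 0, 0]], [-1, [0.0035, 0, -0.24], [0, 0, 0]], [-1, [0.0035, 0, -0.268], [0, 0, 0]], [-1, [0.0035, 0, -0.268], [0, 0, 0]], [-1, [0.0035, 0, -0.268], [0, 0, 0]]]'

```text
t: 1.62
tool_pos: [0.5264, 0.2564, 0.1741]
tool_rot: [2.493, 1.912, -0.001]
contact_force: [-0.4, 0.7, 0.4]
opening: 0.0854
grip_force: 0.0
```

```bash
python3 - <<'E'
from h import *
o=ctrl.get_obs();print(o['t'],o['tool_pos'],o['tool_rot'])
im,c=snap('wrist','w2');b=cv2.imread('pics/w2.png')
P=[[.5254,.2573,.21],[*o['tool_pos'][:2],.21]]
print(proj(c,P))
hsv=cv2.cvtColor(b,cv2.COLOR_BGR2HSV);m=cv2.inRange(hsv,(18,120,60),(35,255,255));ys,xs=np.where(m);print(xs.min(),xs.max(),ys.min(),ys.max(),np.median(xs))
E
```

```text
1.6167 [0.52642944 0.25643664 0.1740981 ] [ 2.49278104e+00  1.91196449e+00 -1.00789634e-03]
[[275.80941167 316.19329782]
 [279.44260376 317.68048691]]
225 325 205 359 276.0
```

jog_arm --deltas '[[-1, [0, 0, 0], [0, 0, 0]], [-1, [0, 0, 0], [0, 0, 0]]]'

```text
t: 1.83
tool_pos: [0.5272, 0.2576, 0.1763]
tool_rot: [2.491, 1.913, 0.005]
contact_force: [0.2, -0.0, 0.7]
opening: 0.0851
grip_force: 0.0
```

jog_arm --deltas '[[-1, [0, 0, 0], [0, 0, 0]], [-1, [0, 0, 0], [0, 0, 0]]]'

```text
t: 2.0
tool_pos: [0.5264, 0.2576, 0.1751]
tool_rot: [2.491, 1.914, 0.002]
contact_force: [-0.3, -0.3, -0.4]
opening: 0.0855
grip_force: 0.0
```

```bash
python3 - <<'E'
from h import *
for i in range(2):
    c=ctrl.get_calibration('wrist');o=ctrl.get_obs();print(o['t'],o['tool_pos'],o['dq']);b=ctrl.get_image('wrist')
    hsv=cv2.cvtColor(b,cv2.COLOR_RGB2HSV);m=cv2.inRange(hsv,(18,120,60),(35,255,255));ys,xs=np.where(m);print(xs.min(),xs.max(),ys.min(),ys.max(),proj(c,[[.5254,.2573,.21],[*o['tool_pos'][:2],.21]]))
E
```

```text
2.0 [0.52642189 0.25760425 0.17514056] [ 0.00140461  0.00489046  0.00553394  0.00043809  0.00043366 -0.0004243 ]
227 326 207 360 [[276.9781818  317.30190176]
 [279.66048924 315.8496616 ]]
2.05 [0.526255   0.25759222 0.17482141] [-0.00153577  0.00473625  0.00515454 -0.00089487 -0.00212835  0.00115947]
228 327 207 360 [[277.39317028 317.6443986 ]
 [279.61444321 316.33267897]]
```

jog_arm --deltas '[[-1, [-0.002, 0, -0.006], [0, 0, 0]], [-0.3, [-0.002, 0, -0.006], [0, 0, 0]], [0, [-0.002, 0, -0.006], [0, 0, 0]], [0.1, [-0.002, 0, -0.006], [0, 0, 0]], [0.3, [-0.002, 0, -0.006], [0, 0, 0]], [1, [-0.002, 0, -0.006], [0, 0, 0]], [1, [-0.002, 0, -0.006], [0, 0, 0]], [1, [-0.002, 0, -0.006], [0, 0, 0]]]' --squeeze 60

```text
t: 2.77
tool_pos: [0.5255, 0.2573, 0.1719]
tool_rot: [2.491, 1.913, 0.001]
contact_force: [2.2, -1.1, 0.5]
opening: 0.0338
grip_force: 62.0
```

jog_arm --deltas '[[1, [0, 0, 0.01], [0, 0, 0]], [1, [0, 0, 0.03], [0, 0, 0]], [1, [0, 0, 0.06], [0, 0, 0]], [1, [0, 0, 0.095], [0, 0, 0]], [1, [0, 0, 0.135], [0, 0, 0]], [1, [0, 0, 0.175], [0, 0, 0]], [1, [0, 0, 0.215], [0, 0, 0]], [1, [0, 0, 0.255], [0, 0, 0]], [1, [0, 0, 0.295], [0, 0, 0]], [1, [0, 0, 0.33], [0, 0, 0]], [1, [0, 0, 0.36], [0, 0, 0]], [1, [0, 0, 0.375], [0, 0, 0]]]'

```text
t: 3.77
tool_pos: [0.5257, 0.2576, 0.3248]
tool_rot: [2.49, 1.913, 0.005]
contact_force: [0.5, 0.5, -7.4]
opening: 0.0333
grip_force: 61.3
```

```bash
python3 - <<'E'
from h import *
o=ctrl.get_obs();print(o['t'],o['tool_pos'],o['tool_rot'],o['wrist_torque'],o['contact_force'])
im,c=snap('wrist','w3');im,c=snap('side','s3')
a=cv2.imread('pics/w3.png');b=cv2.imread('pics/s3.png')
C=np.zeros((420,800,3),np.uint8);C[:300,:400]=cv2.resize(a,(400,300));C[:,400:]=cv2.resize(b[80:220,180:313],(400,420),interpolation=cv2.INTER_CUBIC);cv2.imwrite('pics/c4.png',C)
E
```

```text
3.7667 [0.52574396 0.25764674 0.32480473] [2.49041842 1.91324099 0.00536563] [ 0.02683776 -0.03797026 -0.0035355 ] [ 0.53514291  0.53495165 -7.37434567]
```

View pics/c4.png

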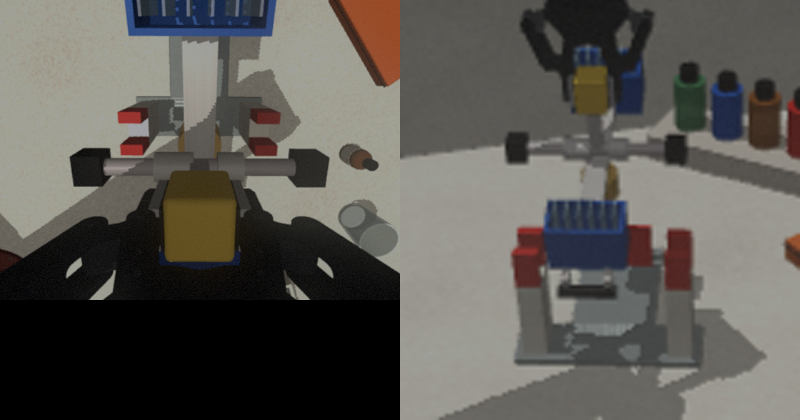

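```bash
cat > tilt.py <<'E'
from h import *
import pickle
from scipy.optimize import brentq
def grab(n,f):
    S=[]
    for i in range(n):
        c=ctrl.get_calibration('wrist');o=ctrl.get_obs();im=ctrl.get_image('wrist');S.append((o['t'],np.array(o['tool_pos']),np.array(o['tool_rot']),c,im))
    pickle.dump(S,open(f,'wb'));return S
def row(im):
    p=im[:200,210:350].astype(int);m=(p[...,2]>np.maximum(p[...,0],p[...,1])*1.8)
    b=np.where(m,p[...,2],0);return b
def pt(s,th,y=.097,z=.019):
    R=cv2.Rodrigues(s[2])[0];X=np.array([R[0,1],R[1,1],0]);X/=np.linalg.norm(X);X*=np.sign(X[0]);Y=np.array([-X[1],X[0],0])
    return s[1]+[0,0,-.052]+Y*(y*np.cos(th)-z*np.sin(th))+np.array([0,0,y*np.sin(th)+z*np.cos(th)])
E
python3 - <<'E'
from tilt import *
S=grab(14,'g1.pkl')
for s in S:
    b=row(s[4]);pr=np.median(b,axis=1).astype(int)
    nz=np.where(pr>0)[0];print(round(s[0],3),s[1].round(4),nz.min() if len(nz) else None,nz.max() if len(nz) else None, pr[max(0,nz.max()-24):nz.max()+2] if len(nz) else '')
print([ (t,proj(S[0][3],[pt(S[0],t),pt(S[0],t,.097,-.036)]).round(0).tolist()) for t in (-.3,-.2,-.1,0,.1,.2)])
E
```

```text
3.867 [0.5258 0.2576 0.3238] None None 
3.917 [0.5253 0.2575 0.3221] None None 
3.967 [0.5249 0.2573 0.3209] None None 
4.017 [0.5247 0.2572 0.3202] None None 
4.067 [0.5246 0.2572 0.3199] None None 
4.117 [0.5246 0.2572 0.32  ] None None 
4.167 [0.5247 0.2572 0.3202] None None 
4.217 [0.5248 0.2572 0.3204] None None 
4.267 [0.5249 0.2573 0.3207] 36 44 [  0   0   0   0   0   0   0   0   0   0   0   0   0   0   0   0 114 119
 118 119 118 119 119 110  32   0]
4.317 [0.525  0.2573 0.321 ] 37 45 [  0   0   0   0   0   0   0   0   0   0   0   0   0   0   0   0 118 119
 119 119 118 120 119 104  56   0]
4.367 [0.5251 0.2573 0.3212] 37 45 [  0   0   0   0   0   0   0   0   0   0   0   0   0   0   0   0 101 118
 119 118 118 119 119 113  80   0]
4.417 [0.5251 0.2573 0.3214] 37 45 [  0   0   0   0   0   0   0   0   0   0   0   0   0   0   0   0 100 118
 119 119 118 119 119 114  86   0]
4.467 [0.5252 0.2574 0.3215] 37 45 [  0   0   0   0   0   0   0   0   0   0   0   0   0   0   0   0 114 119
 119 119 118 119 118 106  66   0]
4.517 [0.5252 0.2574 0.3216] 37 43 [  0   0   0   0   0   0   0   0   0   0   0   0   0   0   0   0   0   0
 120 120 119 119 118 119 114   0]
[(-0.3, [[279.0, 46.0], [279.0, 84.0]]), (-0.2, [[279.0, 42.0], [279.0, 74.0]]), (-0.1, [[279.0, 39.0], [279.0, 64.0]]), (0, [[279.0, 39.0], [279.0, 55.0]]), (0.1, [[279.0, 41.0], [279.0, 47.0]]), (0.2, [[279.0, 46.0], [279.0, 40.0]])]
```

```bash
python3 - <<'E'
from tilt import *
S=pickle.load(open('g1.pkl','rb'))
T=np.hstack([cv2.resize(S[i][4][0:110,170:390],None,fx=1.2,fy=5) for i in (0,7,13)])[:,:,::-1]
cv2.imwrite('pics/t1.png',T);print(T.shape)
for i in (0,7,13):
    im=S[i][4];print(i);print(np.median(im[20:90,225:335],axis=1).astype(int)[::3].tolist())
E
```

```text
(550, 792, 3)
0
[[36, 49, 75], [28, 44, 76], [26, 43, 77], [29, 44, 78], [29, 44, 78], [32, 46, 79], [48, 74, 122], [54, 81, 134], [54, 81, 134], [55, 81, 134], [101, 98, 93], [101, 98, 93], [108, 110, 106], [144, 145, 142], [156, 157, 151], [157, 157, 153], [156, 158, 148], [157, 158, 147], [157, 158, 146], [157, 157, 149], [157, 157, 148], [157, 157, 146], [156, 158, 147], [157, 157, 146]]
7
[[30, 45, 74], [30, 45, 74], [30, 46, 75], [30, 47, 76], [28, 44, 75], [42, 69, 124], [42, 69, 124], [43, 70, 125], [22, 32, 56], [23, 32, 54], [25, 32, 55], [24, 33, 55], [26, 34, 55], [33, 39, 58], [33, 41, 59], [34, 40, 59], [34, 41, 58], [145, 146, 135], [146, 148, 139], [146, 147, 139], [148, 148, 140], [147, 149, 141], [155, 157, 145], [156, 157, 146]]
13
[[28, 45, 73], [29, 44, 75], [30, 44, 74], [28, 44, 73], [30, 45, 74], [32, 51, 90], [39, 65, 121], [40, 66, 121], [32, 52, 93], [22, 32, 54], [23, 33, 56], [25, 34, 57], [26, 35, 57], [26, 35, 57], [32, 40, 60], [34, 42, 61], [34, 41, 61], [35, 42, 60], [125, 128, 123], [133, 134, 127], [134, 135, 127], [136, 136, 128], [151, 151, 142], [156, 154, 143]]
```

View pics/t1.png

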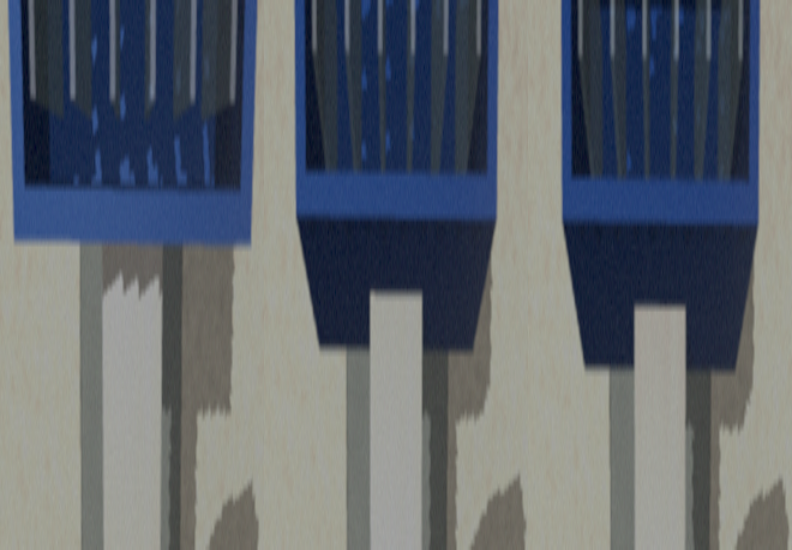

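```bash
cat >> tilt.py <<'E'
def meas(s):
    im=cv2.blur(s[4],(1,1)).astype(float);cols=list(range(241,260))+list(range(297,311))
    p=im[:,cols].mean(axis=1);m=p[:130,2]/p[:130,0]
    k=np.where(m>1.25)[0].max();a,b=m[k],m[k+1];e=k+(a-1.25)/(a-b)
    # rim: bright->dark transition
    br=p[:,2]; 
    dark=br[max(k-6,0):k-1].mean()<85
    if not dark: return None
    f=lambda t:proj(s[3],[pt(s,t,.097,-.036)])[0,1]-e
    try:return brentq(f,-.45,.2)
    except ValueError:return None
def fit(S,w=None):
    D=[(s[0],meas(s)) for s in S];D=np.array([d for d in D if d[1] is not None])
    def sol(w):
        M=np.c_[np.cos(w*D[:,0]),np.sin(w*D[:,0]),np.ones(len(D))];x,*_=np.linalg.lstsq(M,D[:,1],rcond=None);return x,M@x-D[:,1]
    if w is None:
        from scipy.optimize import minimize_scalar
        w=minimize_scalar(lambda w:(sol(w)[1]**2).sum(),bounds=(4.1,5.1),method='bounded').x
    x,r=sol(w);return w,x,np.std(r),D
E
python3 - <<'E'
from tilt import *
S=pickle.load(open('g1.pkl','rb'))
print([(round(s[0],2),None if meas(s) is None else round(meas(s),3)) for s in S])
print(fit(S,4.62)[:3]); print(fit(S)[:3])
E
```

```text
[(3.87, None), (3.92, None), (3.97, None), (4.02, 0.046), (4.07, -0.006), (4.12, -0.059), (4.17, -0.105), (4.22, -0.146), (4.27, -0.184), (4.32, -0.207), (4.37, -0.222), (4.42, -0.221), (4.47, -0.211), (4.52, -0.186)]
(4.62, array([-0.02561324, -0.2262943 ,  0.00550755]), np.float64(0.0012458832326637007))
(np.float64(4.785289144103605), array([ 0.12426064, -0.17755632, -0.0059561 ]), np.float64(0.0011575412100905686))
```

jog_arm --deltas '[[1, [0, 0, 0], [0, 0, 0]], [1, [0, 0, 0], [0, 0, 0]], [1, [0, 0, 0], [0, 0, 0]], [1, [0, 0, 0], [0, 0, 0]], [1, [0, 0, 0], [0, 0, 0]], [1, [0, 0, 0], [0, 0, 0]], [1, [0, 0, 0], [0, 0, 0]], [1, [0, 0, 0], [0, 0, 0]], [1, [0, 0, 0], [0, 0, 0]], [1, [0, 0, 0], [0, 0, 0]], [1, [0, 0, 0], [0, 0, 0]], [1, [0, 0, 0], [0, 0, 0]]]'

```text
t: 5.57
tool_pos: [0.5252, 0.2574, 0.3217]
tool_rot: [2.491, 1.914, -0.0]
contact_force: [0.3, 0.3, -8.1]
opening: 0.0333
grip_force: 61.3
```

```bash
cat > plan.py <<'E'
from tilt import *
from scipy.optimize import lsq_linear
from scipy.linalg import expm
dt=1/12
def plan(w,x,t0,N,D,hold=2,lag=0.0,lam=1.0):
    """rows y_k (m along y') from 0 to D; residual swing zero at end. Free response of phasor + effect of velocity impulses at row starts."""
    # theta''=-w^2 theta - w^2/g*a ; velocity step dv at t -> thetadot step -w^2/g dv
    n=N-hold
    tk=t0+lag+dt*np.arange(N+1)
    # variables y_1..y_N (y_0=0); v_k=(y_k-y_{k-1})/dt ; dv at time index k
    V=(np.eye(N)-np.eye(N,k=-1))/dt
    dV=np.vstack([V,np.zeros(N)]);dV[1:]-=V
    # thetadot step j at tk: theta += j/w sin(w(t-tk)) => cos coef: -j/w sin(w tk), sin coef: j/w cos(w tk)
    j=-w*w/9.81*dV
    C=-(np.sin(w*tk)/w)@j;Sn=(np.cos(w*tk)/w)@j
    acc=np.vstack([dV]);jerk=np.diff(np.vstack([np.zeros(N),dV,np.zeros(N)]),axis=0)
    A=[jerk*lam*1.0];b=[np.zeros(len(jerk))]
    big=1e5
    A+= [big*C[None],big*Sn[None]];b+=[[-big*x[0]],[-big*x[1]]]
    for k in range(n-1,N):
        e=np.zeros(N);e[k]=big;A.append(e[None]);b.append([big*D])
    y=np.linalg.lstsq(np.vstack(A),np.concatenate(b),rcond=None)[0]
    dv=dV@y;tt=np.linspace(t0,tk[-1]+.3,200)
    th=x[0]*np.cos(w*tt)+x[1]*np.sin(w*tt)
    for a,q in zip(dv,tk): th+=np.where(tt>q,-w/9.81*a*np.sin(w*(tt-q)),0)
    return y,th,np.abs(np.diff(np.r_[0,y])).max(),np.abs(th).max(),np.abs(th[-20:]).max()
E
python3 - <<'E'
from plan import *
S=pickle.load(open('g1.pkl','rb'))+grab(12,'g2.pkl')
w,x,r,D=fit(S);print(w,x,r,len(D),np.hypot(*x[:2]))
o=ctrl.get_obs();t0=o['t'];print(t0,o['tool_pos'],o['tool_rot'])
for N in (24,30,36):
    y,th,mv,mt,e=plan(w,x,t0,N,-.53);print(N,mv,mt,e)
E
```

```text
4.868650917610968 [ 0.17122139 -0.11503057 -0.01323599] 0.002684333904683058 22 0.20627359394705785
6.1667 [0.52520192 0.25744575 0.32172442] [-2.49130858e+00 -1.91381353e+00 -1.58261517e-04]
24 0.04517707113858929 0.23237484068034195 6.677597613426336e-13
30 0.04070890662422785 0.21822102322775197 1.0364757726101032e-12
36 0.02420837861695474 0.21118753255492712 1.3501894310148902e-11
```

```bash
sed -i 's/lag=0.0,lam=1.0)/lag=0.0,lam=1.0,c=1.0)/; s/j=-w\*w\/9.81\*dV/j=-w*w\/9.81*dV*(np.ones(N+1)*c)[:,None]/; s/for a,q in zip(dv,tk)/for a,q in zip(dv*c,tk)/' plan.py
python3 - <<'E'
from plan import *
w,x,r,D=fit(pickle.load(open('g1.pkl','rb'))+pickle.load(open('g2.pkl','rb')))
t0=ctrl.get_obs()['t'];N=36
d=np.array([.5584-.5252,-.2723-.2574]);L=np.hypot(*d);d/=L
u=np.clip((np.arange(N+1))/26,0,1);psi=-.2607+.3161*(10*u**3-15*u**4+6*u**5)
c=-(-np.sin(psi)*d[0]+np.cos(psi)*d[1])   # signed: s positive -> -y'
y,th,mv,mt,e=plan(w,x,t0,N,L,lag=.03,c=-c);print(mv,mt,e,th[::20].round(3))
P=np.round(np.c_[y[:,None]*d/.4,(psi[1:]+.2607)/np.pi],3)
b=np.zeros(3)
for k in range(3):
    print([[1,[float(round(a,3)) for a in q[:2]]+[0],[0,0,float(round(q[2],3))]] for q in P[12*k:12*k+12]-b]);b=P[12*k+11]
E
```

```text
0.023635521575779472 0.2099738940684751 1.3016597552191233e-11 [ 0.144  0.159 -0.085 -0.083  0.088  0.058 -0.071 -0.064 -0.008  0.   ]
[[1, [0.0, -0.001, 0], [0, 0, 0.0]], [1, [0.0, -0.006, 0], [0, 0, 0.0]], [1, [0.001, -0.015, 0], [0, 0, 0.001]], [1, [0.002, -0.031, 0], [0, 0, 0.003]], [1, [0.003, -0.054, 0], [0, 0, 0.005]], [1, [0.005, -0.086, 0], [0, 0, 0.008]], [1, [0.008, -0.126, 0], [0, 0, 0.013]], [1, [0.011, -0.173, 0], [0, 0, 0.017]], [1, [0.014, -0.226, 0], [0, 0, 0.023]], [1, [0.018, -0.283, 0], [0, 0, 0.029]], [1, [0.021, -0.341, 0], [0, 0, 0.036]], [1, [0.025, -0.399, 0], [0, 0, 0.043]]]
[[1, [0.004, -0.057, 0], [0, 0, 0.007]], [1, [0.007, -0.11, 0], [0, 0, 0.015]], [1, [0.01, -0.161, 0], [0, 0, 0.022]], [1, [0.013, -0.21, 0], [0, 0, 0.028]], [1, [0.016, -0.257, 0], [0, 0, 0.035]], [1, [0.019, -0.304, 0], [0, 0, 0.04]], [1, [0.022, -0.353, 0], [0, 0, 0.045]], [1, [0.025, -0.403, 0], [0, 0, 0.049]], [1, [0.029, -0.457, 0], [0, 0, 0.052]], [1, [0.032, -0.513, 0], [0, 0, 0.055]], [1, [0.036, -0.572, 0], [0, 0, 0.056]], [1, [0.04, -0.63, 0], [0, 0, 0.057]]]
[[1, [0.003, -0.058, 0], [0, 0, 0.001]], [1, [0.007, -0.112, 0], [0, 0, 0.001]], [1, [0.01, -0.161, 0], [0, 0, 0.001]], [1, [0.012, -0.203, 0], [0, 0, 0.001]], [1, [0.014, -0.237, 0], [0, 0, 0.001]], [1, [0.016, -0.262, 0], [0, 0, 0.001]], [1, [0.017, -0.279, 0], [0, 0, 0.001]], [1, [0.018, -0.289, 0], [0, 0, 0.001]], [1, [0.018, -0.294, 0], [0, 0, 0.001]], [1, [0.018, -0.295, 0], [0, 0, 0.001]], [1, [0.018, -0.295, 0], [0, 0, 0.001]], [1, [0.018, -0.295, 0], [0, 0, 0.001]]]
```

jog_arm --deltas '[[1, [0.0, -0.001, 0], [0, 0, 0.0]], [1, [0.0, -0.006, 0], [0, 0, 0.0]], [1, [0.001, -0.015, 0], [0, 0, 0.001]], [1, [0.002, -0.031, 0], [0, 0, 0.003]], [1, [0.003, -0.054, 0], [0, 0, 0.005]], [1, [0.005, -0.086, 0], [0, 0, 0.008]], [1, [0.008, -0.126, 0], [0, 0, 0.013]], [1, [0.011, -0.173, 0], [0, 0, 0.017]], [1, [0.014, -0.226, 0], [0, 0, 0.023]], [1, [0.018, -0.283, 0], [0, 0, 0.029]], [1, [0.021, -0.341, 0], [0, 0, 0.036]], [1, [0.025, -0.399, 0], [0, 0, 0.043]]]'

```text
t: 7.17
tool_pos: [0.5349, 0.0959, 0.3218]
tool_rot: [2.355, 2.078, -0.0]
contact_force: [0.1, 0.3, -7.6]
opening: 0.0337
grip_force: 61.1
```

jog_arm --deltas '[[1, [0.004, -0.057, 0], [0, 0, 0.007]], [1, [0.007, -0.11, 0], [0, 0, 0.015]], [1, [0.01, -0.161, 0], [0, 0, 0.022]], [1, [0.013, -0.21, 0], [0, 0, 0.028]], [1, [0.016, -0.257, 0], [0, 0, 0.035]], [1, [0.019, -0.304, 0], [0, 0, 0.04]], [1, [0.022, -0.353, 0], [0, 0, 0.045]], [1, [0.025, -0.403, 0], [0, 0, 0.049]], [1, [0.029, -0.457, 0], [0, 0, 0.052]], [1, [0.032, -0.513, 0], [0, 0, 0.055]], [1, [0.036, -0.572, 0], [0, 0, 0.056]], [1, [0.04, -0.63, 0], [0, 0, 0.057]]]'

```text
t: 8.17
tool_pos: [0.5506, -0.1561, 0.3219]
tool_rot: [2.161, 2.279, -0.001]
contact_force: [1.4, 0.3, -9.2]
opening: 0.0329
grip_force: 61.1
```

jog_arm --deltas '[[1, [0.003, -0.058, 0], [0, 0, 0.001]], [1, [0.007, -0.112, 0], [0, 0, 0.001]], [1, [0.01, -0.161, 0], [0, 0, 0.001]], [1, [0.012, -0.203, 0], [0, 0, 0.001]], [1, [0.014, -0.237, 0], [0, 0, 0.001]], [1, [0.016, -0.262, 0], [0, 0, 0.001]], [1, [0.017, -0.279, 0], [0, 0, 0.001]], [1, [0.018, -0.289, 0], [0, 0, 0.001]], [1, [0.018, -0.294, 0], [0, 0, 0.001]], [1, [0.018, -0.295, 0], [0, 0, 0.001]], [1, [0.018, -0.295, 0], [0, 0, 0.001]], [1, [0.018, -0.295, 0], [0, 0, 0.001]]]'

```text
t: 9.17
tool_pos: [0.5585, -0.2715, 0.3218]
tool_rot: [-2.157, -2.284, -0.0]
contact_force: [0.7, 0.1, -8.4]
opening: 0.0334
grip_force: 61.1
```

```bash
python3 - <<'E'
from plan import *
S=grab(20,'g3.pkl')
print([(round(s[0],2),None if meas(s) is None else round(meas(s),3)) for s in S])
for w in (4.8687,None): print(fit(S,w)[:3])
o=ctrl.get_obs();print(o['t'],o['tool_pos'],o['tool_rot'])
E
```

```text
[(9.17, -0.006), (9.22, 0.004), (9.27, 0.009), (9.32, 0.012), (9.37, 0.016), (9.42, 0.016), (9.47, 0.011), (9.52, 0.006), (9.57, 0.001), (9.62, -0.006), (9.67, -0.017), (9.72, -0.027), (9.77, -0.037), (9.82, -0.046), (9.87, -0.051), (9.92, -0.056), (9.97, -0.059), (10.02, -0.061), (10.07, -0.061), (10.12, -0.059)]
(4.8687, array([-0.00478112,  0.03829952, -0.02373752]), np.float64(0.0011208225691342942))
(np.float64(4.939095453294823), array([-0.02764535,  0.02697692, -0.02351847]), np.float64(0.001059926909659961))
10.1667 [ 0.55837403 -0.27220462  0.3216715 ] [-2.15772259e+00 -2.28328741e+00  2.75407904e-05]
```

```bash
python3 - <<'E'
from plan import *
S=pickle.load(open('g3.pkl','rb'));t0=ctrl.get_obs()['t'];N=20
w,x,r,D=fit(S,4.88)
y,th,mv,mt,e=plan(w,x,t0,N,0,lag=.03,hold=2);print(mv,mt,e,th[::20].round(3))
u=np.clip(np.arange(1,N+1)/N,0,1);z=-.105*(10*u**3-15*u**4+6*u**5)
psi=.055
P=np.round(np.c_[-np.sin(psi)*y,np.cos(psi)*y,z]/.4,3);b=np.zeros(3)
for k in range(2):
    print([[1,[float(round(a,3)) for a in q],[0,0,0]] for q in P[10*k:10*k+10]-b]);b=P[9]
E
```

```text
0.0021090358419047156 0.0298558625178134 3.553479076550191e-13 [-0.03   0.002  0.027  0.025  0.005 -0.01  -0.009 -0.002  0.     0.   ]
[[1, [-0.0, 0.0, -0.0], [0, 0, 0]], [1, [-0.0, 0.002, -0.002], [0, 0, 0]], [1, [-0.0, 0.004, -0.007], [0, 0, 0]], [1, [-0.0, 0.008, -0.015], [0, 0, 0]], [1, [-0.001, 0.012, -0.027], [0, 0, 0]], [1, [-0.001, 0.017, -0.043], [0, 0, 0]], [1, [-0.001, 0.022, -0.062], [0, 0, 0]], [1, [-0.001, 0.025, -0.083], [0, 0, 0]], [1, [-0.002, 0.028, -0.107], [0, 0, 0]], [1, [-0.002, 0.028, -0.131], [0, 0, 0]]]
[[1, [0.001, -0.002, -0.025], [0, 0, 0]], [1, [0.001, -0.005, -0.048], [0, 0, 0]], [1, [0.001, -0.01, -0.07], [0, 0, 0]], [1, [0.001, -0.015, -0.089], [0, 0, 0]], [1, [0.002, -0.02, -0.104], [0, 0, 0]], [1, [0.002, -0.024, -0.116], [0, 0, 0]], [1, [0.002, -0.027, -0.125], [0, 0, 0]], [1, [0.002, -0.028, -0.129], [0, 0, 0]], [1, [0.002, -0.028, -0.131], [0, 0, 0]], [1, [0.002, -0.028, -0.131], [0, 0, 0]]]
```

jog_arm --deltas '[[1, [0, 0.0, 0], [0, 0, 0]], [1, [0, 0.002, -0.002], [0, 0, 0]], [1, [0, 0.004, -0.007], [0, 0, 0]], [1, [0, 0.008, -0.015], [0, 0, 0]], [1, [-0.001, 0.012, -0.027], [0, 0, 0]], [1, [-0.001, 0.017, -0.043], [0, 0, 0]], [1, [-0.001, 0.022, -0.062], [0, 0, 0]], [1, [-0.001, 0.025, -0.083], [0, 0, 0]], [1, [-0.002, 0.028, -0.107], [0, 0, 0]], [1, [-0.002, 0.028, -0.131], [0, 0, 0]]]'

```text
t: 11.0
tool_pos: [0.5574, -0.2606, 0.2679]
tool_rot: [-2.157, -2.283, 0.0]
contact_force: [1.2, 0.4, -8.4]
opening: 0.0335
grip_force: 61.1
```

jog_arm --deltas '[[1, [0.001, -0.002, -0.025], [0, 0, 0]], [1, [0.001, -0.005, -0.048], [0, 0, 0]], [1, [0.001, -0.01, -0.07], [0, 0, 0]], [1, [0.001, -0.015, -0.089], [0, 0, 0]], [1, [0.002, -0.02, -0.104], [0, 0, 0]], [1, [0.002, -0.024, -0.116], [0, 0, 0]], [1, [0.002, -0.027, -0.125], [0, 0, 0]], [1, [0.002, -0.028, -0.129], [0, 0, 0]], [1, [0.002, -0.028, -0.131], [0, 0, 0]], [1, [0.002, -0.028, -0.131], [0, 0, 0]]]'

```text
t: 11.83
tool_pos: [0.5585, -0.2723, 0.2171]
tool_rot: [2.158, 2.283, 0.0]
contact_force: [0.6, -0.2, -9.2]
opening: 0.0332
grip_force: 61.0
```

```bash
python3 - <<'E'
from plan import *
S=grab(20,'g4.pkl')
print([(round(s[0],2),None if meas(s) is None else round(meas(s),3)) for s in S])
print(fit(S,4.88)[:3])
o=ctrl.get_obs();print(o['t'],o['tool_pos'],o['tool_rot'])
im,A=snap('scene','s5');im,B=snap('side','s6')
a=cv2.imread('pics/s5.png');b=cv2.imread('pics/s6.png')
l=cv2.resize(a[130:260,70:270],(800,520),interpolation=cv2.INTER_CUBIC)
cv2.imwrite('pics/c5.png',l)
r=cv2.resize(b[190:380,220:370],None,fx=3,fy=3,interpolation=cv2.INTER_CUBIC);cv2.imwrite('pics/c6.png',r)
E
```

```text
[(11.83, -0.031), (11.88, -0.032), (11.93, -0.03), (11.98, -0.03), (12.03, -0.026), (12.08, -0.026), (12.13, -0.023), (12.18, -0.022), (12.23, -0.019), (12.28, -0.019), (12.33, -0.017), (12.38, -0.016), (12.43, -0.016), (12.48, -0.017), (12.53, -0.019), (12.58, -0.02), (12.63, -0.02), (12.68, -0.022), (12.73, -0.025), (12.78, -0.024)]
(4.88, array([-0.00459044, -0.00623803, -0.02444364]), np.float64(0.0007948763981690988))
12.8333 [ 0.5583845  -0.27219695  0.21689412] [-2.15769175e+00 -2.28336554e+00 -5.95350530e-06]
```

View pics/c5.png

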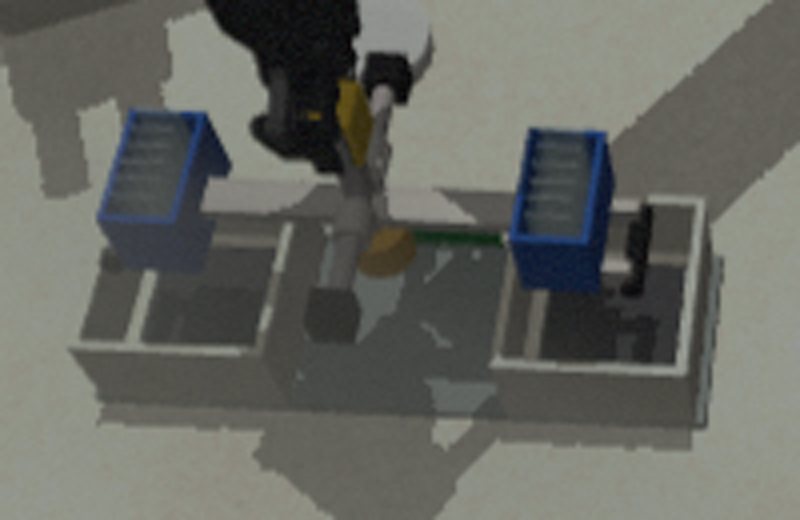

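View pics/c6.png

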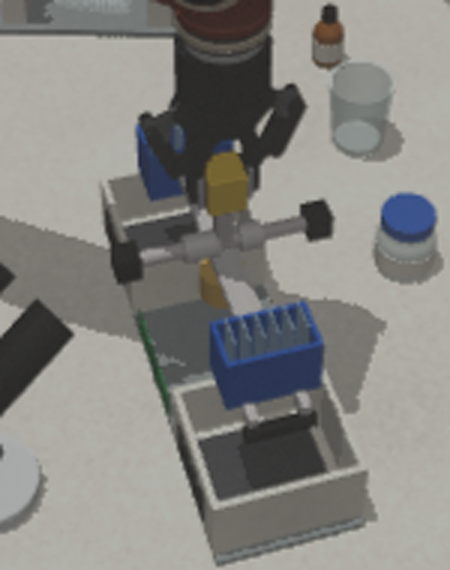

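```bash
python3 - <<'E'
from tilt import *
from scipy.optimize import least_squares
A=ctrl.get_calibration('scene');B=ctrl.get_calibration('side')
u=lambda L,s,o:np.array(L,float)/s+o-.5+.5/s
def T(p,P):
    c,s=np.cos(p[2]),np.sin(p[2]);P=np.array(P,float);return np.c_[p[0]+c*P[:,0]-s*P[:,1],p[1]+s*P[:,0]+c*P[:,1],P[:,2]]
Z=.2169-.052
p=[.5584,-.2722,.055]
s19=lambda y0:[[-.04,y0-.023,Z+.019],[-.04,y0+.023,Z+.019],[.04,y0+.023,Z+.019],[.04,y0-.023,Z+.019]]
C=s19(.12)+s19(-.12)
uv=u([[530,128],[607,132],[600,240],[512,237],[130,110],[207,115],[178,220],[100,215]],4,[70,130])
r=least_squares(lambda q:(proj(A,T(q[:3],np.array(C)+[[0,0,q[3]*c[1]] for c in C]))-uv).ravel(),p+[0])
print('carrier scene',r.x.round(4),r.fun.round(1))
print('bumpers: scene L',proj(A,T(p,[[0,.16,Z-.05]])),u([[643,250]],4,[70,130]),' side R',proj(B,T(p,[[0,-.16,Z-.05]])),u([[280,425]],3,[220,190]))
bl=u([[318,220],[127,262]],3,[220,190]);print('blocks side',proj(B,T(p,[[.085,0,Z],[-.085,0,Z]])),bl)
print('blocks scene',proj(A,T(p,[[.085,0,Z],[-.085,0,Z]])),u([[333,315],[387,77]],4,[70,130]))
z=.075
print('wells scene',(proj(A,T(p,[[.066,-.193,z],[.066,-.071,z],[.066,.071,z],[.066,.193,z],[-.066,.193,z]]))-u([[72,347],[262,352],[495,362],[692,372],[705,200]],4,[70,130])).round(1))
print('wells side',(proj(B,T(p,[[-.066,-.193,z],[.066,-.193,z],[-.066,.193,z]]))-u([[212,510],[367,468],[103,186]],3,[220,190])).round(1))
E
```

```text
carrier scene [ 0.558  -0.2698  0.0721 -0.0271] [ 0.6 -0.6  0.6 -0.7 -1.3  0.5  0.7  0.4  0.  -0.7  0.  -1.1 -0.1  0.8
 -0.6  1.1]
bumpers: scene L [[229.04344008 191.9463845 ]] [[230.375 192.125]]  side R [[312.94292586 330.86168871]] [[313.         331.33333333]]
blocks side [[324.89820031 262.20200979]
 [261.52860334 276.17515356]] [[325.66666667 263.        ]
 [262.         277.        ]]
blocks scene [[153.0033349  208.39834731]
 [166.4207297  149.07776068]] [[152.875 208.375]
 [166.375 148.875]]
wells scene [[-1.6  0.1]
 [-0.5  1.2]
 [-1.7  1.4]
 [-1.6  1.3]
 [ 0.2 -0.3]]
wells side [[ 0.1 -1. ]
 [ 0.6 -0.5]
 [-0.9 -3.8]]
```

```bash
python3 - <<'E'
from plan import *
S=pickle.load(open('g4.pkl','rb'));t0=ctrl.get_obs()['t'];N=12
w,x,r,D=fit(S,4.88);print(t0)
y,th,mv,mt,e=plan(w,x,t0,N,0.0008,lag=.03,hold=1);print(mv,mt,e,th[::20].round(4))
u=np.arange(1,N+1)/N;z=-.018*(10*u**3-15*u**4+6*u**5)
print(np.round(np.c_[-.055*y,y,z]/.4,4).tolist())
E
```

```text
12.9333
0.0006086166198752159 0.007260441161194389 3.5926634724212557e-13 [-0.0061 -0.0071 -0.0042  0.0001  0.003   0.0029  0.0013  0.0001  0.
 -0.    ]
[[0.0, -0.0005, -0.0002], [0.0001, -0.0014, -0.0016], [0.0001, -0.0026, -0.0047], [0.0002, -0.0036, -0.0094], [0.0002, -0.004, -0.0156], [0.0002, -0.0037, -0.0225], [0.0001, -0.0027, -0.0294], [0.0001, -0.0012, -0.0356], [-0.0, 0.0003, -0.0403], [-0.0001, 0.0015, -0.0434], [-0.0001, 0.002, -0.0448], [-0.0001, 0.002, -0.045]]
```

jog_arm --deltas '[[1, [0, -0.0005, 0], [0, 0, 0]], [1, [0, -0.0014, -0.0016], [0, 0, 0]], [1, [0, -0.0026, -0.0047], [0, 0, 0]], [1, [0, -0.0036, -0.0094], [0, 0, 0]], [1, [0, -0.004, -0.0156], [0, 0, 0]], [1, [0, -0.0037, -0.0225], [0, 0, 0]], [1, [0, -0.0027, -0.0294], [0, 0, 0]], [1, [0, -0.0012, -0.0356], [0, 0, 0]], [1, [0, 0.0003, -0.0403], [0, 0, 0]], [1, [0, 0.0015, -0.0434], [0, 0, 0]], [1, [0, 0.002, -0.0448], [0, 0, 0]], [1, [0, 0.002, -0.045], [0, 0, 0]]]'

```text
t: 13.93
tool_pos: [0.5584, -0.2713, 0.1988]
tool_rot: [-2.157, -2.283, -0.0]
contact_force: [-0.0, -0.2, -8.6]
opening: 0.0335
grip_force: 61.0
```

```bash
python3 - <<'E'
from plan import *
S=grab(24,'g5.pkl')
print([None if meas(s) is None else round(meas(s),4) for s in S])
print(fit(S,4.88)[:3])
o=ctrl.get_obs();print(o['t'],o['tool_pos'],o['tool_rot'])
E
```

```text
[-0.0234, -0.0215, -0.0223, -0.0217, -0.0223, -0.0224, -0.0215, -0.0229, -0.0213, -0.0245, -0.0254, -0.025, -0.0257, -0.0253, -0.026, -0.0267, -0.028, -0.0278, -0.0276, -0.0253, -0.0245, -0.0254, -0.0252, -0.0254]
(4.88, array([ 0.00251537, -0.00058068, -0.02440458]), np.float64(0.000805933368838817))
15.1333 [ 0.55837777 -0.27138498  0.19889395] [-2.15771864e+00 -2.28336913e+00  8.80767695e-06]
```

jog_arm --deltas '[[1, [0, 0, 0], [0, 0, 0]], [1, [0, 0, 0], [0, 0, 0]], [1, [0, 0, 0], [0, 0, 0]], [1, [0, 0, 0], [0, 0, 0]], [1, [0, 0, 0], [0, 0, 0]], [1, [0, 0, 0], [0, 0, 0]], [1, [0, 0, 0], [0, 0, 0]], [1, [0, 0, 0], [0, 0, 0]], [1, [0, 0, 0], [0, 0, 0]], [1, [0, 0, 0], [0, 0, 0]], [1, [0, 0, 0], [0, 0, 0]], [1, [0, 0, 0], [0, 0, 0]]]'

```text
t: 16.13
tool_pos: [0.5584, -0.2714, 0.1989]
tool_rot: [2.158, 2.283, -0.0]
contact_force: [-0.4, 0.4, -7.1]
opening: 0.0334
grip_force: 61.0
```

jog_arm --deltas '[[1, [0, 0, 0], [0, 0, 0]], [1, [0, 0, 0], [0, 0, 0]], [1, [0, 0, 0], [0, 0, 0]], [1, [0, 0, 0], [0, 0, 0]], [1, [0, 0, 0], [0, 0, 0]], [1, [0, 0, 0], [0, 0, 0]], [1, [0, 0, 0], [0, 0, 0]], [1, [0, 0, 0], [0, 0, 0]], [1, [0, 0, 0], [0, 0, 0]], [1, [0, 0, 0], [0, 0, 0]], [1, [0, 0, 0], [0, 0, 0]], [1, [0, 0, 0], [0, 0, 0]]]'

```text
t: 17.13
tool_pos: [0.5584, -0.2714, 0.1989]
tool_rot: [-2.158, -2.283, 0.0]
contact_force: [-0.4, -0.5, -8.3]
opening: 0.0334
grip_force: 61.0
```

jog_arm --deltas '[[1, [0, 0, 0], [0, 0, 0]], [1, [0, 0, 0], [0, 0, 0]], [1, [0, 0, 0], [0, 0, 0]], [1, [0, 0, 0], [0, 0, 0]], [1, [0, 0, 0], [0, 0, 0]], [1, [0, 0, 0], [0, 0, 0]], [1, [0, 0, 0], [0, 0, 0]], [1, [0, 0, 0], [0, 0, 0]], [1, [0, 0, 0], [0, 0, 0]], [1, [0, 0, 0], [0, 0, 0]], [1, [0, 0, 0], [0, 0, 0]], [1, [0, 0, 0], [0, 0, 0]]]'

```text
t: 18.13
tool_pos: [0.5584, -0.2714, 0.1989]
tool_rot: [-2.158, -2.283, -0.0]
contact_force: [0.1, 0.2, -8.1]
opening: 0.0334
grip_force: 61.0
```

```bash
python3 - <<'E'
from plan import *
S=grab(14,'g6.pkl')
print([None if meas(s) is None else round(meas(s),4) for s in S])
D=np.concatenate([fit(pickle.load(open('g5.pkl','rb')),4.88)[3],fit(S,4.88)[3]])
print(fit(S,4.88)[:3])
o=ctrl.get_obs();print(o['t'],o['tool_pos'])
# wrist view check of right/left well: rim corner predictions
s=S[-1];b=s[4];cv2.imwrite('pics/w6.png',b[:,:,::-1])
z=.075;c,q=np.cos(.055),np.sin(.055)
for X,Y in [(-.06,.187),(.06,.187),(-.06,.077),(.06,.077),(-.066,.071),(.066,.071)]:
    print(X,Y,proj(s[3],[[.5584+c*X-q*Y,-.2714+q*X+c*Y,z]]).round(1))
g=cv2.cvtColor(b,cv2.COLOR_RGB2GRAY)
for r in (20,40,60,80,100): print(r,g[r,60:560:6].tolist())
E
```

```text
[-0.0217, -0.022, -0.0248, -0.0249, -0.0247, -0.0255, -0.0247, -0.0255, -0.0273, -0.0273, -0.0273, -0.0269, -0.0253, -0.0253]
(4.88, array([ 0.00270509, -0.00125243, -0.02379788]), np.float64(0.0007289113466271162))
18.8333 [ 0.55837751 -0.27139153  0.19889192]
-0.06 0.187 [[183.  -93.7]]
0.06 0.187 [[376.8 -93.6]]
-0.06 0.077 [[194.1  92.5]]
0.06 0.077 [[365.2  92.6]]
-0.066 0.071 [[186.1 101.4]]
0.066 0.071 [[373.2 101.5]]
20 [102, 103, 103, 104, 106, 107, 106, 105, 104, 103, 102, 102, 102, 105, 102, 107, 103, 104, 103, 105, 107, 108, 37, 30, 20, 19, 47, 52, 43, 41, 58, 51, 46, 40, 42, 49, 36, 39, 43, 53, 42, 42, 53, 54, 34, 44, 58, 59, 42, 29, 33, 71, 162, 161, 161, 160, 161, 160, 160, 163, 160, 158, 159, 163, 160, 158, 166, 163, 164, 165, 163, 161, 159, 165, 165, 164, 161, 162, 161, 163, 163, 163, 164, 163]
40 [161, 160, 102, 101, 100, 106, 102, 103, 108, 107, 104, 108, 104, 103, 108, 103, 101, 100, 98, 105, 106, 104, 36, 41, 40, 43, 44, 42, 42, 41, 40, 39, 42, 46, 40, 37, 41, 43, 41, 47, 44, 48, 82, 75, 78, 79, 79, 76, 77, 75, 78, 79, 163, 160, 162, 162, 157, 165, 163, 165, 162,
[... 620 characters left out ...]
05, 112, 55, 55, 58, 111, 112, 35, 38, 35, 30, 35, 39, 100, 99, 100, 103, 100, 98, 103, 99, 39, 39, 37, 38, 41, 82, 138, 111, 78, 77, 164, 162, 161, 163, 161, 161, 160, 165, 163, 163, 163, 163, 162, 161, 159, 160, 162, 166, 159, 162, 161, 166, 92, 83, 88, 101, 107, 115, 109, 48, 41, 62, 65]
100 [162, 165, 165, 158, 165, 164, 163, 157, 163, 167, 159, 165, 163, 166, 159, 165, 116, 101, 106, 102, 102, 110, 107, 108, 109, 109, 111, 112, 111, 109, 110, 109, 110, 99, 99, 98, 99, 104, 99, 99, 97, 111, 107, 110, 109, 113, 108, 109, 112, 109, 151, 162, 163, 159, 165, 166, 161, 165, 161, 165, 162, 158, 162, 167, 160, 162, 163, 160, 158, 163, 104, 85, 82, 126, 101, 116, 106, 39, 45, 64, 66, 64, 66, 65]
```

```bash
python3 - <<'E'
from tilt import *
S=pickle.load(open('g6.pkl','rb'));b=np.mean([s[4] for s in S],axis=0).astype(int);s=S[-1]
for r in (55,75,95):
    print(r,[(c,b[r,c].tolist()) for c in list(range(182,226,3))+list(range(332,382,3))])
print([(r,b[r,225:233].mean(axis=(0)).astype(int).tolist()) for r in range(60,130,3)])
R=cv2.Rodrigues(s[2])[0];print(R.round(3))
c,q=np.cos(.055),np.sin(.055)
for X in (-.066,-.06,.06,.066): print(X,[proj(s[3],[[.5584+c*X-q*Y,-.2714+q*X+c*Y,z]]).round(0).tolist() for Y,z in [(.077,.075),(.071,.075),(.1,.075),(.071,.008)]])
E
```

```text
55 [(182, [114, 108, 99]), (185, [112, 108, 97]), (188, [113, 109, 98]), (191, [60, 58, 53]), (194, [61, 58, 52]), (197, [58, 55, 49]), (200, [58, 56, 51]), (203, [59, 56, 51]), (206, [93, 89, 81]), (209, [59, 60, 64]), (212, [12, 21, 43]), (215, [15, 23, 44]), (218, [14, 23, 43]), (221, [12, 22, 42]), (224, [15, 24, 44]), (332, [25, 31, 49]), (335, [25, 31, 48]), (338, [26, 33, 49]), (341, [27, 33, 49]), (344, [29, 34, 51]), (347, [31, 37, 51]), (350, [36, 40, 53]), (353, [58, 58, 57]), (356, [65, 63, 58]), (359, [65, 63, 59]), (362, [70, 69, 63]), (365, [109, 109, 104]), (368, [162, 163, 157]), (371, [161, 161, 156]), (374, [162, 162, 153]), (377, [162, 161, 147]), (380, [162, 162, 148])]
75 [(182, [111, 107, 96]), (185, [112, 108, 98]), (188, [113, 108, 98]), (191, [78, 75, 68]), (194, [60, 57, 51]), (197, [61, 58, 53]), (200, [61, 58, 52]), (203, [60, 58, 52]), (206, [63, 61, 55]), (209, [118, 113, 102]), (212, [118, 113, 103]), (215, [116, 111, 101]), (218, [101, 96, 87]), (221, [33, 32, 32]), (224, [33, 32, 33]), (332, [41, 41, 41]), (335, [41, 41, 41]), (338, [113, 109, 99]), 
[... 1247 characters left out ...]
 [116, 112, 101]), (90, [114, 110, 99]), (93, [115, 110, 100]), (96, [114, 110, 99]), (99, [113, 109, 98]), (102, [114, 109, 98]), (105, [82, 82, 76]), (108, [67, 69, 66]), (111, [67, 69, 66]), (114, [67, 69, 66]), (117, [66, 68, 65]), (120, [66, 68, 65]), (123, [66, 68, 65]), (126, [65, 67, 64]), (129, [66, 68, 65])]
[[-0.057  0.998  0.   ]
 [ 0.998  0.057  0.   ]
 [ 0.     0.    -1.   ]]
-0.066 [[[186.0, 92.0]], [[186.0, 101.0]], [[183.0, 57.0]], [[205.0, 102.0]]]
-0.06 [[[194.0, 92.0]], [[195.0, 101.0]], [[192.0, 57.0]], [[212.0, 102.0]]]
0.06 [[[365.0, 93.0]], [[365.0, 102.0]], [[367.0, 57.0]], [[348.0, 102.0]]]
0.066 [[[374.0, 93.0]], [[373.0, 102.0]], [[376.0, 57.0]], [[354.0, 102.0]]]
```

jog_arm --deltas '[[1, [0, 0, -0.0003], [0, 0, 0]], [1, [0, 0, -0.001], [0, 0, 0]], [1, [0, 0, -0.002], [0, 0, 0]], [1, [0, 0, -0.0035], [0, 0, 0]], [1, [0, 0, -0.0055], [0, 0, 0]], [1, [-0.0002, -0.0002, -0.008], [0, 0, 0]], [1, [-0.0004, -0.0005, -0.011], [0, 0, 0]], [1, [-0.0006, -0.0009, -0.014], [0, 0, 0]], [1, [-0.0009, -0.0013, -0.0175], [0, 0, 0]], [1, [-0.0012, -0.0017, -0.021], [0, 0, 0]], [1, [-0.0014, -0.002, -0.0245], [0, 0, 0]], [1, [-0.0015, -0.0022, -0.028], [0, 0, 0]]]'

```text
t: 19.83
tool_pos: [0.5578, -0.2723, 0.1875]
tool_rot: [-2.158, -2.283, 0.0]
contact_force: [-0.2, 0.8, -8.3]
opening: 0.0337
grip_force: 61.0
```

jog_arm --deltas '[[1, [0, 0, -0.0035], [0, 0, 0]], [1, [0, 0, -0.007], [0, 0, 0]], [1, [0, 0, -0.0105], [0, 0, 0]], [1, [0, 0, -0.014], [0, 0, 0]], [1, [0, 0, -0.0175], [0, 0, 0]], [1, [0, 0, -0.021], [0, 0, 0]], [1, [0, 0, -0.0245], [0, 0, 0]], [1, [0, 0, -0.028], [0, 0, 0]], [1, [0, 0, -0.0315], [0, 0, 0]], [1, [0, 0, -0.035], [0, 0, 0]], [1, [0, 0, -0.0385], [0, 0, 0]], [1, [0, 0, -0.042], [0, 0, 0]]]'

```text
t: 20.83
tool_pos: [0.5578, -0.2723, 0.1708]
tool_rot: [-2.158, -2.283, -0.0]
contact_force: [0.6, -0.7, -9.0]
opening: 0.0336
grip_force: 61.0
```

jog_arm --deltas '[[1, [0, 0, -0.0035], [0, 0, 0]], [1, [0, 0, -0.007], [0, 0, 0]], [1, [0, 0, -0.0105], [0, 0, 0]], [1, [0, 0, -0.014], [0, 0, 0]], [1, [0, 0, -0.017], [0, 0, 0]], [1, [0, 0, -0.0198], [0, 0, 0]], [1, [0, 0, -0.0223], [0, 0, 0]], [1, [0, 0, -0.0245], [0, 0, 0]], [1, [0, 0, -0.0265], [0, 0, 0]], [1, [0, 0, -0.028], [0, 0, 0]], [1, [0, 0, -0.0293], [0, 0, 0]], [1, [0, 0, -0.03], [0, 0, 0]]]'

```text
t: 21.83
tool_pos: [0.5578, -0.2723, 0.1588]
tool_rot: [-2.158, -2.283, 0.0]
contact_force: [0.5, -0.7, -8.0]
opening: 0.0333
grip_force: 61.0
```

```bash
python3 - <<'E'
from plan import *
S=grab(20,'g7.pkl')
print([None if meas(s) is None else round(meas(s),4) for s in S])
print(fit(S,4.88)[:3])
o=ctrl.get_obs();print(o['t'],o['tool_pos'],o['contact_force'],o['wrist_torque'])
E
```

```text
[-0.0219, -0.0206, -0.0219, -0.0224, -0.0225, -0.0215, -0.0232, -0.0237, -0.0253, -0.0256, -0.0244, -0.0259, -0.0267, -0.0277, -0.0284, -0.0278, -0.0287, -0.0284, -0.0262, -0.0247]
(4.88, array([ 0.00310715,  0.00048796, -0.02460696]), np.float64(0.000787233001491014))
22.8333 [ 0.55780336 -0.27228035  0.15891121] [-0.16826427  0.03199539 -8.49249403] [0.00379106 0.02519498 0.0613897 ]
```

jog_arm --deltas '[[1, [0, 0, 0], [0, 0, 0]], [1, [0, 0, 0], [0, 0, 0]], [1, [0, 0, 0], [0, 0, 0]], [1, [0, 0, 0], [0, 0, 0]], [1, [0, 0, 0], [0, 0, 0]], [1, [0, 0, 0], [0, 0, 0]], [1, [0, 0, 0], [0, 0, 0]], [1, [0, 0, 0], [0, 0, 0]], [1, [0, 0, 0], [0, 0, 0]], [1, [0, 0, 0], [0, 0, 0]], [1, [0, 0, 0], [0, 0, 0]], [1, [0, 0, 0], [0, 0, 0]]]'

```text
t: 23.83
tool_pos: [0.5578, -0.2723, 0.1589]
tool_rot: [2.158, 2.283, 0.0]
contact_force: [-0.4, 0.4, -7.8]
opening: 0.0332
grip_force: 61.0
```

jog_arm --deltas '[[1, [0, 0, 0], [0, 0, 0]], [1, [0, 0, 0], [0, 0, 0]], [1, [0, 0, 0], [0, 0, 0]], [1, [0, 0, 0], [0, 0, 0]], [1, [0, 0, 0], [0, 0, 0]], [1, [0, 0, 0], [0, 0, 0]], [1, [0, 0, 0], [0, 0, 0]], [1, [0, 0, 0], [0, 0, 0]], [1, [0, 0, 0], [0, 0, 0]], [1, [0, 0, 0], [0, 0, 0]], [1, [0, 0, 0], [0, 0, 0]], [1, [0, 0, 0], [0, 0, 0]]]'

```text
t: 24.83
tool_pos: [0.5578, -0.2722, 0.1589]
tool_rot: [-2.158, -2.283, -0.0]
contact_force: [0.1, 0.1, -8.1]
opening: 0.033
grip_force: 61.0
```

jog_arm --deltas '[[1, [0, 0, 0], [0, 0, 0]], [1, [0, 0, 0], [0, 0, 0]], [1, [0, 0, 0], [0, 0, 0]], [1, [0, 0, 0], [0, 0, 0]], [1, [0, 0, 0], [0, 0, 0]], [1, [0, 0, 0], [0, 0, 0]], [1, [0, 0, 0], [0, 0, 0]], [1, [0, 0, 0], [0, 0, 0]], [1, [0, 0, 0], [0, 0, 0]], [1, [0, 0, 0], [0, 0, 0]], [1, [0, 0, 0], [0, 0, 0]], [1, [0, 0, 0], [0, 0, 0]]]'

```text
t: 25.83
tool_pos: [0.5578, -0.2723, 0.1589]
tool_rot: [2.158, 2.283, -0.0]
contact_force: [-0.2, 0.0, -8.7]
opening: 0.0335
grip_force: 61.0
```

```bash
python3 -c "
from station import ctrl
print(ctrl.get_obs()['t'],ctrl.finish_job())"
```

```text
the job is handed in; nothing more can be done
25.8333 None
```

I handed the job in at 25.8 s with the carrier still held in the dryer wells, about 25 mm below the rims by the arm's pose and swinging about ±0.003 rad; it had hung that still just above the wells for over four seconds before I lowered it. My tilt readings centred on -0.024 rad, which I took as camera error, and nothing in the force readings or the swing suggested contact with the dryer.

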